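Press the red book's cover shut

ROBOT

A 6-joint arm with a two-finger parallel gripper is mounted at the origin on the work surface. World frame = base frame: x ahead of the robot, y to its left, z up, the work surface at z = 0. Lengths are in mm, angles in rad, forces in N, time in s.
With the tool pointing down it reaches from about 275 to 825 mm from the base axis. Payload 4.9 kg.
Tool frame: the origin (TCP) lies midway between the tips of the shut fingers; the grasp point (between the pads) lies behind it (bot.grip_point_offset is the z of the grasp point in the tool frame, in mm); z points along the fingers, x is the direction in which the jaws open and shut, and the axes are right-handed (so a half turn about z gives the same grasp; the last joint's range is limited). The gripper opens to 85 mm and grips with 20 to 120 N. Pads are 22 mm wide; open, the fingers measure 114 mm over their backs; the gripper's body (76 mm by 85 mm) begins 54 mm behind the grasp point. The pads swing forward as they close: fully open they stand 13 mm farther back than shut.
Start: joints at [1.176, 0.326, -0.193, 1.052, 0, 1.437], TCP at [141.813, 531.42, 231.281] pointing down, gripper open.
Joint ranges: [-2.65, 2.65], [-0.97, 1.79], [-1.3, 1.35], [-1.93, 2.1], [-1.47, 1.37], [-3.14, 3.14]. Speed limits (rad/s): [2.57, 2.57, 3.14, 3.14, 3.14, 3.14].

INTERFACE

Orientations are given as a rotation vector (axis times angle).
In Python, from workcell import read_state, viewer, bot gives the robot as it stands. The module is installed in compiled form; this text tells all that it offers.
- The arm moves only by the tool step_arm, never from a script. Its argument "targets" is text: rows parted by semicolons, each of 7 numbers parted by spaces: the finger opening in cm, from 0 to 8.54, then the shift along the world's x, y, z in cm, then the turn, a rotation vector about the world's x, y, z in units of 8 degrees (1.0 is 8 degrees). A call has exactly 5 rows; each row is the pose to reach, as a shift and turn from the pose measured when the call began; what a row does not reach only later rows make up. A row lasts 1/10 s, in which the tool goes at most 50 mm and 8.59 degrees, less where a joint would pass 70% of its speed; a pose out of reach is approached as far as the arm can. A call with a gripper value outside its range is refused whole. The fingers move at their own pace and stop on an object; the grip force is fixed at half the most. Time passes only in rows, so rows that repeat a pose let the fingers close, or fill a call up. It gives the time, the measured TCP pose, the force and the opening at its end, in the units of the state.
- read_state(): the state, without advancing time (a new reading comes with each control period).
- viewer.get_image(name): name is "side" or "top"; returns a dict with "img" (480x640x3 uint8, red, green, blue), "fx", "fy", "cx", "cy" (pixels), "camera_from_world" (4x4, takes a point from world to camera coordinates). Camera axes: x right, y up, looking along -z (the intrinsics and any distortion apply to the point x, -y, -z); pixel columns grow to the right and rows downward; lengths in mm; the calibration is good to about 2 mm. A picture is of the moment at which its call begins. There is no depth.
- bot.hand_in(): hands the job in, once; it reports no verdict.
The state is a dict: "clock": time; "q": joint angles; "dq": joint speeds; "joint_torque": joint torques, N m; "position": TCP position; "eef_rot": TCP orientation; "force": force on the tool from outside, world axes, zero at the start; "ft_torque": the same for the moment, N m; "width": finger opening in mm.
Only numpy, scipy, OpenCV 4.12 (cv2) and the standard library are available. Lean on these libraries where they do the work, as an engineer would, in place of code of your own. Each camera call takes 0.05 s, during which the arm holds its last target.

TASK

Three freshly pasted books lie on the bench with their covers sprung up. With closed fingertips, touching only the cream patch and not the damp red cloth round it, gently press the red book's cover fully shut, keep it pressed down for two seconds so that the paste takes, then draw back and leave it shut. Do not lift or shift the red book, and leave the blue and green books and everything else on the bench untouched.

Things in the scene. Friction and masses are not known exactly. Their poses are not given: they have to be found in the camera images.
- red_book: The loose pocket book bound in dark red cloth, lying on the work surface, about 0.38 kg. 111 mm from fore edge to spine (its x), 146 mm along the spine (its y), 28 mm thick when shut. Origin: centre of its underside; its +x axis points to the spine, which lies on the side away from the robot, -x to the open fore edge, z up. The front cover's hinge line runs along its y axis at x = +54 mm, z = 25 mm.
- red_cover (a joint): Angle in rad of the red book's stiff front cover (108 mm from hinge to fore edge, 146 mm wide, 3 mm thick) about its hinge at the spine: 0 = shut flat on the pages (a firm stop), growing as its fore edge rises; starts at 0.3 to 0.55. It stays where it is left; 1 to 3 N down on the patch moves it.
- red_patch: The cream card patch set flush into the red book's front cover, 64 mm (its x, towards the spine) by 70 mm (its y), as thick as the cover (3 mm). Origin: centre of its underside, 68 mm from the hinge line and half-way along it; its z axis is the cover's normal. With the cover shut its top face is level, 28 mm above the work surface.
- blue_book: The loose pocket book bound in dark blue cloth, lying on the work surface, about 0.38 kg. 111 mm from fore edge to spine (its x), 146 mm along the spine (its y), 28 mm thick when shut. Origin: centre of its underside; its +x axis points to the spine, which lies on the side away from the robot, -x to the open fore edge, z up. The front cover's hinge line runs along its y axis at x = +54 mm, z = 25 mm.
- blue_cover (a joint): Angle in rad of the blue book's stiff front cover (108 mm from hinge to fore edge, 146 mm wide, 3 mm thick) about its hinge at the spine: 0 = shut flat on the pages (a firm stop), growing as its fore edge rises; starts at 0.3 to 0.55. It stays where it is left; 1 to 3 N down on the patch moves it.
- blue_patch: The cream card patch set flush into the blue book's front cover, 64 mm (its x, towards the spine) by 70 mm (its y), as thick as the cover (3 mm). Origin: centre of its underside, 68 mm from the hinge line and half-way along it; its z axis is the cover's normal. With the cover shut its top face is level, 28 mm above the work surface.
- green_book: The loose pocket book bound in dark green cloth, lying on the work surface, about 0.38 kg. 111 mm from fore edge to spine (its x), 146 mm along the spine (its y), 28 mm thick when shut. Origin: centre of its underside; its +x axis points to the spine, which lies on the side away from the robot, -x to the open fore edge, z up. The front cover's hinge line runs along its y axis at x = +54 mm, z = 25 mm.
- green_cover (a joint): Angle in rad of the green book's stiff front cover (108 mm from hinge to fore edge, 146 mm wide, 3 mm thick) about its hinge at the spine: 0 = shut flat on the pages (a firm stop), growing as its fore edge rises; starts at 0.3 to 0.55. It stays where it is left; 1 to 3 N down on the patch moves it.
- green_patch: The cream card patch set flush into the green book's front cover, 64 mm (its x, towards the spine) by 70 mm (its y), as thick as the cover (3 mm). Origin: centre of its underside, 68 mm from the hinge line and half-way along it; its z axis is the cover's normal. With the cover shut its top face is level, 28 mm above the work surface.
- red_cloth: The bare red cloth of the front cover all round the patch (same level, moves with it): 36 mm wide on the spine side, 8 mm at the fore edge, 38 mm at each end. Still damp, it must not be touched. Origin: on the hinge line, at the underside of the cover.
- folder: Ivory-coloured folding bone, a loose flat bar 22 x 150 x 6 mm, lying on the robot's side of the books; origin at the centre of its underside, long axis y.
- weight: Loose brass cylinder weight, 56 mm across, 50 mm tall, standing beyond the books; origin at the centre of its underside.
- jar: Loose white closed paste jar, 72 mm across, 85 mm tall, standing beyond the books; origin at the centre of its underside.
- spool: Loose straw-coloured thread spool, 44 mm across, 50 mm tall, standing beyond the books; origin at the centre of its underside.
- brush: Loose paste brush lying beyond the books, roughly along y, under 200 mm long; origin near its middle, on the surface.
Mind the look-alikes: they are no part of the job. What is shaped like the red_book but orange or yellow is not meant.

How it is judged:
By the outcome, as a careful person would: the job done as asked, in the order asked, and still so for the second after the job is handed in, with the robot touching nothing.
It also fails if it takes over 35 s, if anything falls off the work surface, if the arm or the gripper's body presses on something with over 40 N, if the wrist force passes 120 N, or if a joint passes its speed limit or range.

## Working session

There is one attempt and no reset: what is moved stays moved. The work goes in short steps, Python scripts to look and compute and a tool call to move; the robot and the scene stay as the last step left them, time stands still between calls to the robot, and variables do not carry over. Pictures are saved under pics/ and viewed, and the job is handed in when it is done.

Besides the shell and the picture viewer there is one more tool, called after "Emit:" in YAML: its name, and indented under it one key for each argument. step_arm: Moves the arm, as the interface text tells. Its arguments: {"type":"object","properties":{"targets":{"type":"string"}},"required":["targets"]}

```bash
mkdir -p pics
python3 - <<'E'
from workcell import read_state, viewer, bot
import cv2,numpy as np
s=read_state();print({k:np.round(v,3) for k,v in s.items()}, bot.grip_point_offset)
for n in("side","top"):
    d=viewer.get_image(n);cv2.imwrite(f"pics/{n}0.png",d["img"][:,:,::-1]);print(n,d["fx"],d["fy"],d["cx"],d["cy"],np.round(d["camera_from_world"],3),[k for k in d])
    np.savez(f"{n}0.npz",**d)
E
```

```text
{'clock': np.float64(0.0), 'q': array([ 1.176,  0.327, -0.194,  1.052,  0.   ,  1.437]), 'dq': array([ 0.001, -0.001, -0.001, -0.001, -0.002,  0.001]), 'joint_torque': array([ 3.0000e-03, -4.4340e+01,  2.6244e+01,  1.5000e-02,  0.0000e+00,
       -0.0000e+00]), 'position': array([141.567, 530.839, 230.472]), 'eef_rot': array([ 2.491e+00,  1.913e+00, -2.000e-03]), 'force': array([-0.262, -0.114, -0.041]), 'ft_torque': array([ 0.037,  0.016, -0.032]), 'width': np.float64(85.777)} -18.700000000000003
side 588.1009238338768 588.1009238338768 316.50237019638547 237.0848624304737 [[-9.990000e-01 -3.100000e-02 -2.300000e-02  4.856810e+02]
 [-4.000000e-03 -5.100000e-01  8.600000e-01 -7.392600e+01]
 [-3.900000e-02  8.600000e-01  5.090000e-01 -1.209269e+03]
 [ 0.000000e+00  0.000000e+00  0.000000e+00  1.000000e+00]] ['img', 'fx', 'fy', 'cx', 'cy', 'camera_from_world']
top 526.0039464719738 526.0039464719738 317.8538137347646 231.76204991705507 [[ 1.000000e-03 -1.000000e+00  1.300000e-02 -7.127100e+01]
 [ 9.990000e-01  2.000000e-03  5.300000e-02 -4.975580e+02]
 [-5.300000e-02  1.300000e-02  9.990000e-01 -1.419059e+03]
 [ 0.000000e+00  0.000000e+00  0.000000e+00  1.000000e+00]] ['img', 'fx', 'fy', 'cx', 'cy', 'camera_from_world']
```

View pics/top0.png

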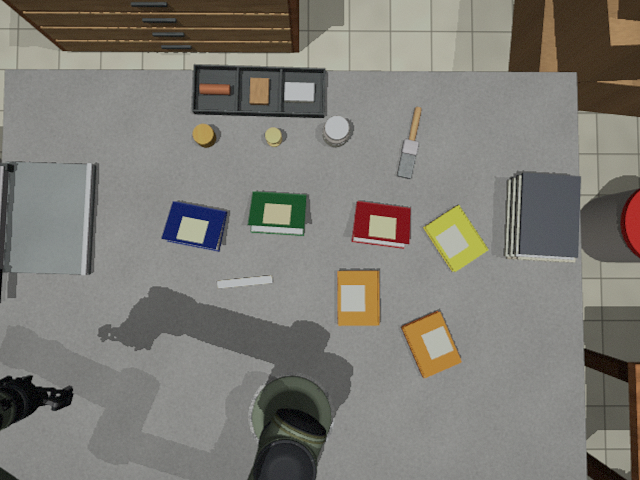

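View pics/side0.png

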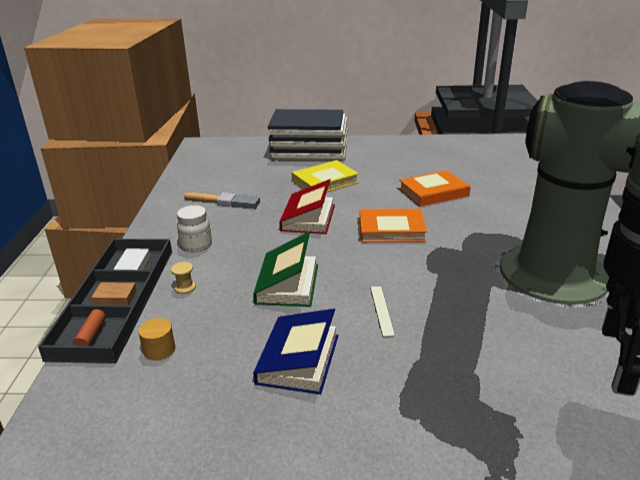

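The top view shows red at about (382,223), green (278,213) and blue (196,226), with orange at (358,297) and (431,343) and yellow at (455,238) as look-alikes. In the side view the red book is at about (307,207), its cover up. The dark red book at top (382,223) fits the description. I'll confirm it in an enlarged crop and measure it.

```bash
cat > h.py <<'E'
import numpy as np,cv2
def proj(d,p):
    T=d["camera_from_world"];c=T[:3,:3]@np.asarray(p,float)+T[:3,3]
    return np.array([d["fx"]*c[0]/-c[2]+d["cx"], d["fy"]*-c[1]/-c[2]+d["cy"]])
def ray(d,uv):
    T=d["camera_from_world"];R=T[:3,:3]
    v=np.array([(uv[0]-d["cx"])/d["fx"],-(uv[1]-d["cy"])/d["fy"],-1.]);v/=np.linalg.norm(v)
    return -R.T@T[:3,3],R.T@v
def plane(d,uv,z):
    o,v=ray(d,uv);return o+v*(z-o[2])/v[2]
def tri(d1,u1,d2,u2):
    A=np.zeros((3,3));b=np.zeros(3);L=[ray(d1,u1),ray(d2,u2)]
    for o,v in L:
        P=np.eye(3)-np.outer(v,v);A+=P;b+=P@o
    x=np.linalg.solve(A,b);return x,[np.linalg.norm((np.eye(3)-np.outer(v,v))@(x-o)) for o,v in L]
E
python3 - <<'E'
from h import *
rois={"top":(335,190,90,70),"side":(265,170,85,75)}
ims=[]
for n,(x,y,w,h) in rois.items():
    d=dict(np.load(n+"0.npz"));im=d["img"];hsv=cv2.cvtColor(im,cv2.COLOR_RGB2HSV)
    m=np.zeros(im.shape[:2],np.uint8);m[y:y+h,x:x+w]=1
    H,S,V=cv2.split(hsv)
    red=((H<6)|(H>172))&(S>150)&(m>0); cream=(H>20)&(H<35)&(S>35)&(V>180)&(m>0)&(S<130)
    for nm,k in(("red",red),("cream",cream)):
        cs,_=cv2.findContours(k.astype(np.uint8),cv2.RETR_EXTERNAL,cv2.CHAIN_APPROX_NONE)
        c=max(cs,key=cv2.contourArea);hl=cv2.convexHull(c)
        ap=cv2.approxPolyN(hl,4) if nm=="cream" else cv2.approxPolyDP(hl,2,True)
        print(n,nm,cv2.contourArea(c),np.array(ap).reshape(-1,2).tolist())
    cr=cv2.resize(im[y:y+h,x:x+w],None,fx=6 if n=="top" else 6,fy=6,interpolation=cv2.INTER_CUBIC)[:,:,::-1]
    cv2.imwrite(f"pics/{n}crop.png",cr)
E
```

```text
top red 1870.5 [[357, 202], [409, 208], [408, 243], [354, 236]]
top cream 429.0 [[394, 219], [394, 238], [369, 235], [371, 215]]
side red 910.5 [[329, 180], [321, 206], [306, 231], [280, 230], [280, 219], [291, 195]]
side cream 211.5 [[337, 170], [345, 175], [323, 182], [306, 170]]
```

View pics/topcrop.png

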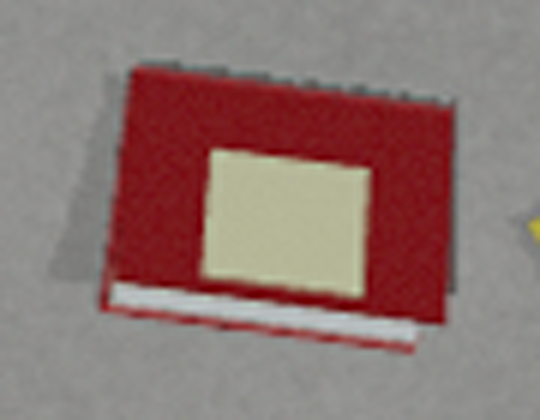

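View pics/sidecrop.png

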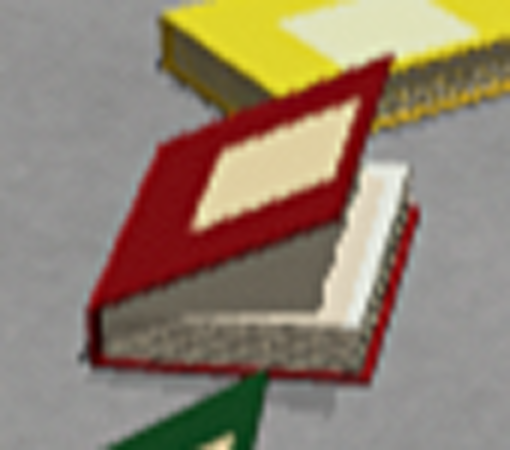

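The crops show the dark red cloth, the cream patch and the sprung cover, so this is the red book. In the top view the spine edge runs (357,201) to (410,207). Next I triangulate the patch and cover corners from the two views.

```bash
cat > m.py <<'E'
from h import *
t=dict(np.load("top0.npz"));s=dict(np.load("side0.npz"))
T=lambda p:(np.array(p)+.5)/6-.5+np.array([335,190]); S=lambda p:(np.array(p)+.5)/6-.5+np.array([265,170])
pts={"p_sp+":((210,150),(193,230)),"p_sp-":((371,170),(222,148)),"p_fe-":((362,297),(358,100)),"p_fe+":((203,275),(338,190)),
"c_sp+":((133,66),(90,300)),"c_sp-":((454,103),(160,147)),"c_fe-":((445,322),(390,57)),"c_fe+":((107,284),(343,217))}
P={}
for k,(a,b) in pts.items():
    x,e=tri(t,T(a),s,S(b));P[k]=x;print(k,np.round(x,1),np.round(e,1))
pc=sum(P[k] for k in P if k[0]=='p')/4;cc=sum(P[k] for k in P if k[0]=='c')/4
ax=(P["p_sp+"]+P["p_sp-"]-P["p_fe+"]-P["p_fe-"])/2;ay=(P["p_sp+"]-P["p_sp-"]+P["p_fe+"]-P["p_fe-"])/2
bx=(P["c_sp+"]+P["c_sp-"]-P["c_fe+"]-P["c_fe-"])/2;by=(P["c_sp+"]-P["c_sp-"]+P["c_fe+"]-P["c_fe-"])/2
for n,c,x,y in(("patch",pc,ax,ay),("cover",cc,bx,by)):
    print(n,c.round(1),"len",np.linalg.norm(x).round(1),np.linalg.norm(y).round(1),"yaw x",np.arctan2(x[1],x[0]).round(3),"yaw y",np.arctan2(-y[0],y[1]).round(3),"tilt",np.arcsin(-x[2]/np.linalg.norm(x)).round(3))
# underside corners (red bottom cover at fore edge z=0..3) and hinge edge
for c in((107,307),(413,350)): print("base fe",plane(t,T(c),3).round(1))
for c in((90,362),(368,380)): print("base side",plane(s,S(c),0).round(1))
E
python3 m.py
```

```text
p_sp+ [ 540.1 -208.5   45. ] [2. 2.]
p_sp- [ 531.9 -280.3   45. ] [1.4 1.4]
p_fe- [ 474.9 -271.8   70.4] [0.8 0.8]
p_fe+ [ 483.  -202.9   65. ] [2.5 2.5]
c_sp+ [ 578.8 -175.5   32.1] [2.2 2.2]
c_sp- [ 562.5 -321.4   25.3] [2.8 2.8]
c_fe- [ 463.2 -307.6   72.6] [1.6 1.6]
c_fe+ [ 479.2 -160.    75.6] [1.8 1.8]
patch [ 507.5 -240.9   56.3] len 61.8 70.8 yaw x -0.123 yaw y -0.116 tilt 0.376
cover [ 521.  -241.1   51.4] len 110.3 147.7 yaw x -0.146 yaw y -0.11 tilt 0.424
base fe [ 473.6 -165.7    3. ]
base fe [ 454.1 -305.8    3. ]
base side [ 579.  -182.8    0. ]
base side [ 469.3 -167.8    0. ]
```

Both fits agree: the edges measure 62×71 mm (patch) and 110×148 mm (cover) against 64×70 and 108×146. Yaw is about -0.12 rad and tilt about 0.4 rad. The hinge mid-point is near (571,-249), which puts the shut patch centre near (504,-241). I'll close the fingers, turn the jaw axis along the spine (+8° about z) and travel high.

Emit:
step_arm:
  targets: "0 1.8 -3.8 0 0 0 0.2; 0 3.7 -7.7 0 0 0 0.4; 0 5.5 -11.5 0 0 0 0.6; 0 7.4 -15.4 0 0 0 0.8; 0 9.2 -19.3 0 0 0 1"

```text
clock: 0.6
position: [233.8, 336.3, 230.3]
eef_rot: [2.349, 2.084, -0.003]
force: [1.7, -0.7, 0.5]
width: 12.4
```

Emit:
step_arm:
  targets: "0 1.8 -3.8 0 0 0 0; 0 3.7 -7.7 0 0 0 0; 0 5.5 -11.5 0 0 0 0; 0 7.4 -15.4 0 0 0 0; 0 9.2 -19.3 0 0 0 0"

```text
clock: 1.1
position: [326.1, 141.6, 230.3]
eef_rot: [2.349, 2.084, -0.002]
force: [1.1, 0.7, 0.4]
width: -0.3
```

Emit:
step_arm:
  targets: "0 1.8 -3.8 0 0 0 0; 0 3.7 -7.7 0 0 0 0; 0 5.5 -11.5 0 0 0 0; 0 7.4 -15.4 0 0 0 0; 0 9.2 -19.3 0 0 0 0"

```text
clock: 1.6
position: [418.4, -53.2, 230.2]
eef_rot: [2.349, 2.084, -0.002]
force: [0.0, 0.9, 0.3]
width: 0.0
```

Emit:
step_arm:
  targets: "0 1.8 -3.8 0 0 0 0; 0 3.7 -7.6 -1 0 0 0; 0 5.5 -11.3 -3 0 0 0; 0 7.4 -15 -6 0 0 0; 0 9.2 -18.8 -9 0 0 0"

```text
clock: 2.1
position: [510.0, -240.7, 140.8]
eef_rot: [2.349, 2.083, -0.001]
force: [1.4, 0.1, -0.3]
width: -0.3
```

```bash
cat > look.py <<'E'
from workcell import read_state, viewer
from h import *
import sys
k=sys.argv[1];s=read_state();print(s["clock"],s["position"].round(1),s["eef_rot"].round(3),s["force"].round(2),s["width"].round(1))
o=[]
for n,(x,y,w,h) in {"top":(335,170,90,100),"side":(255,130,110,110)}.items():
    d=viewer.get_image(n);np.savez(f"{n}{k}.npz",**d);print(n,proj(d,s["position"]).round(1))
    o.append(cv2.resize(d["img"][y:y+h,x:x+w],(400,400*h//w),interpolation=cv2.INTER_CUBIC)[:400,:,::-1])
m=min(a.shape[0] for a in o);cv2.imwrite(f"pics/look{k}.png",np.hstack([a[:m] for a in o]))
E
python3 look.py 1
```

```text
Traceback (most recent call last):
  File "look.py", line 4, in <module>
    k=sys.argv[1];s=read_state();print(s["clock"],s["position"].round(1),s["eef_rot"].round(3),s["force"].round(2),s["width"].round(1))
                                                                                                                   ^^^^^^^^^^^^^^^^
AttributeError: 'float' object has no attribute 'round'
```

```bash
sed -i 's/,s\["width"\].round(1)/,s["width"]/' look.py; python3 look.py 1
```

```text
2.1 [ 510.  -240.7  140.8] [ 2.349e+00  2.083e+00 -1.000e-03] [ 1.35  0.12 -0.26] -0.26684167857883295
top [386.9 224.2]
side [308.  164.7]
```

View pics/look1.png

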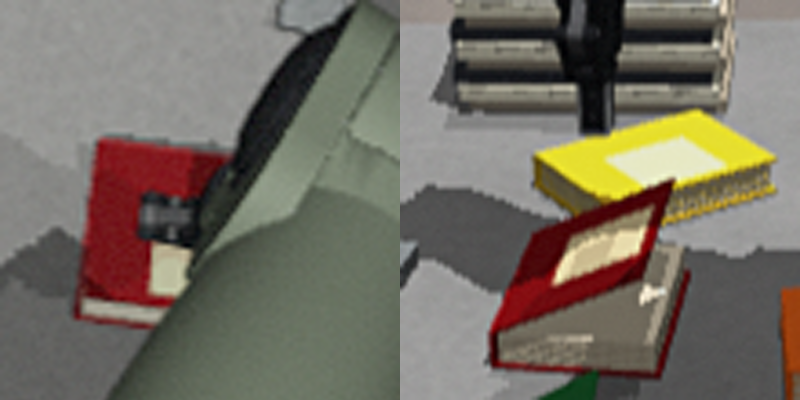

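The left pane (top view) shows the closed tip above the red cover, and the right pane (side view) shows it at about (309,166), matching the TCP projection (308,165). I'll lower to just above the patch.

Emit:
step_arm:
  targets: "0 0 0 -1.5 0 0 0; 0 0 0 -3 0 0 0; 0 0 0 -4.5 0 0 0; 0 0 0 -5.7 0 0 0; 0 0 0 -6.5 0 0 0"

```text
clock: 2.7
position: [507.9, -241.2, 70.5]
eef_rot: [-2.35, -2.076, 0.006]
force: [0.0, 0.5, 0.2]
width: -0.1
```

```bash
python3 look.py 2
```

```text
2.7 [ 507.9 -241.2   70.5] [-2.35  -2.076  0.006] [0.02 0.53 0.19] -0.12270666989977597
top [383.2 226.8]
side [309.8 191.9]
```

View pics/look2.png

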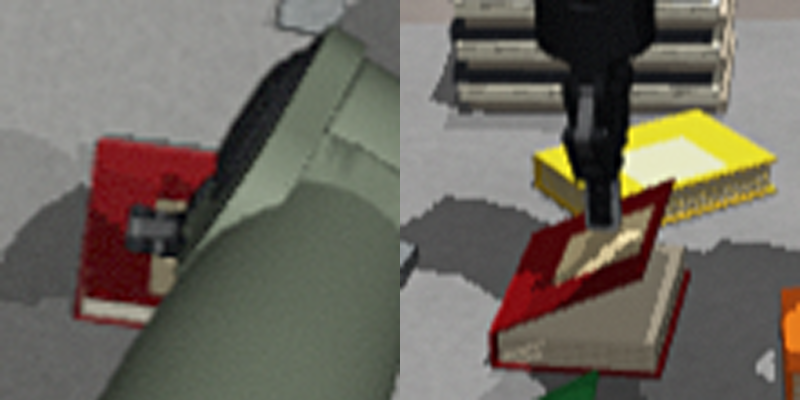

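The tip (side view about (310,192)) is over the cream patch, with no contact yet. Now I press down slowly, drifting 5 mm towards the fore edge with the cover's arc.

Emit:
step_arm:
  targets: "0 0 0 -0.3 0 0 0; 0 0 0 -0.6 0 0 0; 0 0 0 -0.9 0 0 0; 0 0 0 -1.2 0 0 0; 0 -0.1 0 -1.4 0 0 0"

```text
clock: 3.3
position: [507.0, -241.2, 56.4]
eef_rot: [-2.35, -2.076, 0.006]
force: [0.6, -0.2, 1.3]
width: 0.0
```

Emit:
step_arm:
  targets: "0 0 0 -0.2 0 0 0; 0 -0.1 0 -0.5 0 0 0; 0 -0.1 0 -0.7 0 0 0; 0 -0.2 0 -0.9 0 0 0; 0 -0.2 0 -1.1 0 0 0"

```text
clock: 3.8
position: [504.8, -241.1, 45.2]
eef_rot: [-2.349, -2.076, 0.006]
force: [-0.8, 0.2, 0.8]
width: -0.3
```

Emit:
step_arm:
  targets: "0 0 0 -0.2 0 0 0; 0 -0.1 0 -0.5 0 0 0; 0 -0.1 0 -0.8 0 0 0; 0 -0.1 0 -1.1 0 0 0; 0 -0.1 0 -1.4 0 0 0"

```text
clock: 4.3
position: [503.5, -241.2, 30.8]
eef_rot: [-2.349, -2.076, 0.007]
force: [-0.8, 0.0, 2.4]
width: -0.3
```

```bash
python3 look.py 3
```

```text
4.3 [ 503.5 -241.2   30.8] [-2.349 -2.076  0.007] [-0.83  0.04  2.37] -0.3042843023791659
top [381.2 229.3]
side [312.1 206.7]
```

View pics/look3.png

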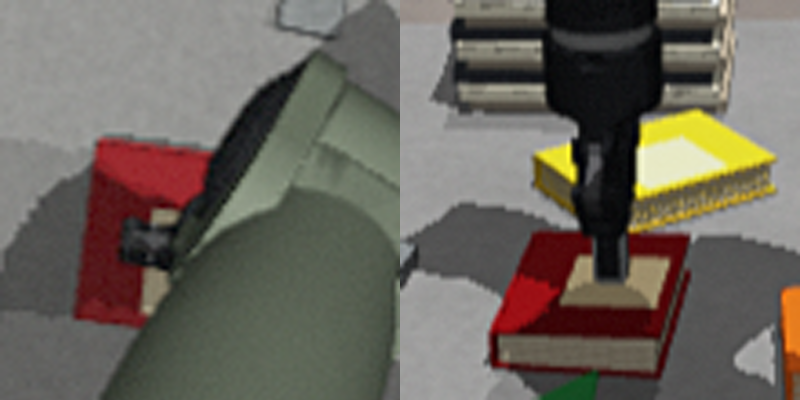

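The cover is nearly shut and the tip, side view about (311,206), is well inside the cream patch. The last few millimetres go in small steps until the force rises.

Emit:
step_arm:
  targets: "0 0 0 -0.05 0 0 0; 0 0 0 -0.1 0 0 0; 0 0 0 -0.2 0 0 0; 0 0 0 -0.25 0 0 0; 0 0 0 -0.3 0 0 0"

```text
clock: 4.9
position: [503.7, -241.2, 28.0]
eef_rot: [-2.349, -2.076, 0.006]
force: [-1.7, 0.7, 8.0]
width: -0.1
```

Firm stop at z = 28.0 with 8 N. Holding there.

Emit:
step_arm:
  targets: "0 0 0 -0.05 0 0 0; 0 0 0 -0.05 0 0 0; 0 0 0 -0.05 0 0 0; 0 0 0 -0.05 0 0 0; 0 0 0 -0.05 0 0 0"

```text
clock: 5.4
position: [503.8, -241.2, 28.0]
eef_rot: [-2.35, -2.076, 0.006]
force: [-1.7, 0.7, 6.0]
width: 0.1
```

Emit:
step_arm:
  targets: "0 0 0 -0.05 0 0 0; 0 0 0 -0.05 0 0 0; 0 0 0 -0.05 0 0 0; 0 0 0 -0.05 0 0 0; 0 0 0 -0.05 0 0 0"

```text
clock: 5.9
position: [503.7, -241.2, 28.0]
eef_rot: [-2.35, -2.076, 0.006]
force: [-1.7, 1.2, 5.7]
width: 0.1
```

Emit:
step_arm:
  targets: "0 0 0 -0.05 0 0 0; 0 0 0 -0.05 0 0 0; 0 0 0 -0.05 0 0 0; 0 0 0 -0.05 0 0 0; 0 0 0 -0.05 0 0 0"

```text
clock: 6.4
position: [503.7, -241.1, 28.0]
eef_rot: [-2.35, -2.076, 0.006]
force: [-1.5, 0.3, 5.4]
width: -0.1
```

Emit:
step_arm:
  targets: "0 0 0 -0.05 0 0 0; 0 0 0 -0.05 0 0 0; 0 0 0 -0.05 0 0 0; 0 0 0 -0.05 0 0 0; 0 0 0 -0.05 0 0 0"

```text
clock: 6.9
position: [503.7, -241.2, 28.0]
eef_rot: [-2.35, -2.076, 0.006]
force: [-2.1, 0.6, 5.2]
width: -0.3
```

Emit:
step_arm:
  targets: "0 0 0 -0.05 0 0 0; 0 0 0 -0.05 0 0 0; 0 0 0 -0.05 0 0 0; 0 0 0 -0.05 0 0 0; 0 0 0 -0.05 0 0 0"

```text
clock: 7.4
position: [503.7, -241.2, 28.0]
eef_rot: [-2.35, -2.077, 0.006]
force: [-1.9, 0.7, 6.1]
width: 0.2
```

Emit:
step_arm:
  targets: "0 0 0 -0.05 0 0 0; 0 0 0 -0.05 0 0 0; 0 0 0 -0.05 0 0 0; 0 0 0 -0.05 0 0 0; 0 0 0 -0.05 0 0 0"

```text
clock: 7.9
position: [503.7, -241.2, 28.0]
eef_rot: [-2.35, -2.077, 0.006]
force: [-2.3, 0.5, 4.7]
width: 0.3
```

Held for 3 s at 5–6 N. Now straight up, slowly at first.

Emit:
step_arm:
  targets: "0 0 0 0.1 0 0 0; 0 0 0 0.3 0 0 0; 0 0 0 0.8 0 0 0; 0 0 0 1.5 0 0 0; 0 0 0 2.5 0 0 0"

```text
clock: 8.4
position: [503.5, -241.0, 53.4]
eef_rot: [-2.35, -2.076, 0.007]
force: [0.5, -1.6, 0.5]
width: 0.0
```

Emit:
step_arm:
  targets: "0 0 0 2 0 0 0; 0 0 0 5 0 0 0; 0 0 0 9 0 0 0; 0 0 0 13 0 0 0; 0 0 0 16 0 0 0"

```text
clock: 8.9
position: [504.1, -241.4, 217.0]
eef_rot: [-2.352, -2.079, 0.005]
force: [-0.1, -1.0, -0.3]
width: 0.3
```

Emit:
step_arm:
  targets: "0 -2 3.5 0 0 0 0; 0 -4 7 0 0 0 0; 0 -6 11 0 0 0 0; 0 -8 15 0 0 0 0; 0 -9 18 0 0 0 0"

```text
clock: 9.4
position: [412.1, -59.4, 217.7]
eef_rot: [-2.352, -2.079, 0.005]
force: [1.0, 0.4, -0.4]
width: -0.3
```

Emit:
step_arm:
  targets: "0 -2 3.5 0 0 0 0; 0 -4 7 0 0 0 0; 0 -6 11 0 0 0 0; 0 -8 15 0 0 0 0; 0 -8 19 0 0 0 0"

```text
clock: 9.9
position: [329.4, 131.7, 218.5]
eef_rot: [-2.352, -2.078, 0.005]
force: [1.8, -0.2, 1.4]
width: 0.0
```

```bash
python3 look.py 4
python3 - <<'E'
from h import *
a=dict(np.load("top0.npz"));b=dict(np.load("top4.npz"));cv2.imwrite("pics/top4.png",b["img"][:,:,::-1])
E
```

```text
9.9 [329.4 131.7 218.5] [-2.352 -2.078  0.005] [ 1.82 -0.24  1.43] 0.036420584866634555
top [231.4 299.6]
side [403.4 210.2]
```

View pics/look4.png

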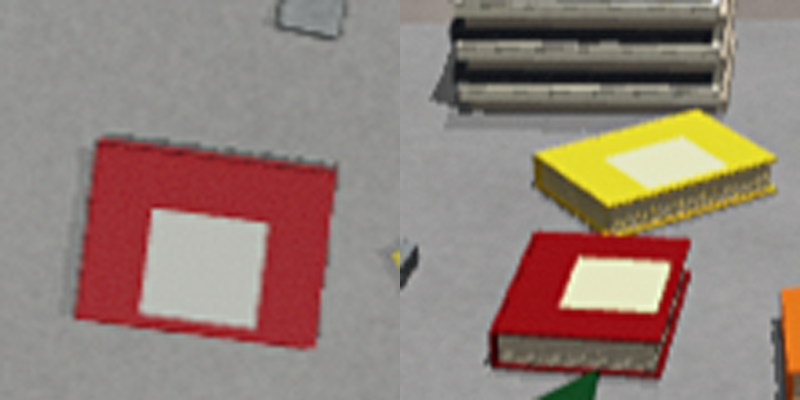

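View pics/top4.png

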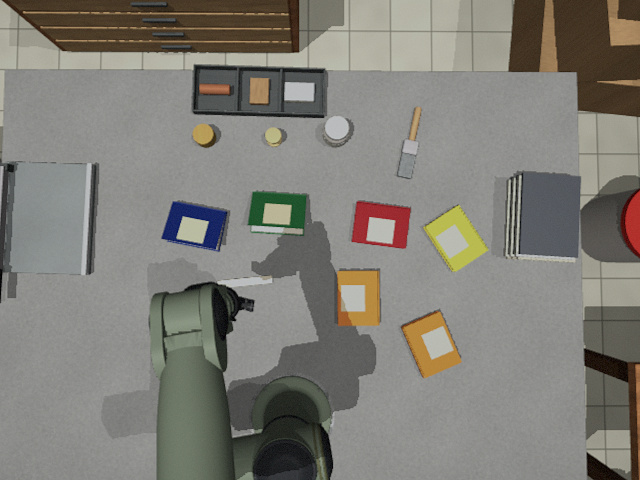

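The cover is flush over the pages in both views: red book at top (381,225), patch (380,231). The other objects look as before. A quick numeric check before handing in.

Run:
```python
from h import *
t=dict(np.load("top4.npz"));s=dict(np.load("side4.npz"))
f=400/90;g=400/110
T=lambda p:(np.array(p)+.5)/f-.5+np.array([335,170]);S=lambda p:(np.array([p[0]-400,p[1]])+.5)/g-.5+np.array([255,130])
for a,b in (((150,209),(558,308)),((268,223),(578,256)),((259,328),(670,258)),((139,314),(660,312)),((76,318),(660,348)),((315,348),(690,240))):
    x,e=tri(t,T(a),s,S(b));print(x.round(1),max(e).__round__(1))
# change in pixels of the static spine side, and diff elsewhere
for n,rs in {"top":{"spine":(352,196,62,10),"green":(245,185,40,55),"blue":(160,195,72,58),"beyond":(190,115,240,65)},"side":{"redbase":(275,222,90,12),"blue":(250,300,90,95),"green":(250,235,72,70)}}.items():
    a=np.load(n+"0.npz")["img"];b=np.load(n+"4.npz")["img"]
    for k,(x,y,w,h) in rs.items():
        A,B=[cv2.cvtColor(i[y:y+h,x:x+w],cv2.COLOR_RGB2GRAY).astype(np.float32) for i in(a,b)]
        print(n,k,np.round(cv2.phaseCorrelate(A,B),2))if 0 else print(n,k,"shift px",np.round(cv2.phaseCorrelate(A,B)[0],2))
```

```text
[ 536.8 -207.    28.5] 1.2
[ 527.7 -278.6   29.9] 1.7
[ 464.5 -272.5   30.9] 1.1
[ 471.5 -200.    29. ] 2.6
[ 470.1 -162.2   23.6] 1.7
[ 451.8 -307.1   27.1] 1.8
top spine shift px [ 0.02 -0.  ]
top green shift px [-0.09 -0.04]
top blue shift px [ 0.   -0.05]
top beyond shift px [0.05 0.02]
side redbase shift px [-0.02  0.41]
side blue shift px [ 0.01 -0.01]
side green shift px [-0.06 -0.04]
```

```bash
python3 -c "
from workcell import bot
print(bot.hand_in())"
```

```text
the job is handed in; nothing more can be done
None
```

I pressed the red book's cover shut with the closed fingertips on the cream patch and held it down for about 3 s. I then drew straight up, moved the arm clear and handed the job in at about 10 s.

- **Shut:** the cover reached its firm stop with the fingertips at 28.0 mm, at up to 8 N, then 5–6 N during the hold. Afterwards the patch corners measured 28.5–31 mm high with about 2 mm uncertainty, and both views show the cover still shut.
- **On the patch only:** the pictures taken just before contact and with the cover nearly shut show the tip inside the patch, with about 20 mm to spare towards the spine and the fore edge.
- **Nothing shifted:** in the top view the red spine edge, the blue and green books and the things beyond the books moved less than 0.1 px. The blue and green books also showed no shift in the side view. I did not measure the folding bone or the orange and yellow books, but they look unmoved.
- **One disagreement:** the side-view strip along the red book's lower edge showed a 0.4 px vertical shift. I put this down to the cover and its shadow changing inside that strip, since the spine showed no shift.

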